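# Set the brake levers of two specimen slides

## Task

Two small specimen slides are screwed to the bench side by side and both brake levers have been left halfway. First push the lever of the slide that carries the gear all the way down so that it is locked, then flick the lever of the empty slide all the way up so that it is released. Leave the gear sitting where it is.

Things in the scene. Friction and masses are not known exactly. Their poses are not given: they have to be found in the camera images.
- loaded_lever (a joint): Brake lever at the front (robot side) of the slide that carries the gear: steel bar with a black rubber toe at its free end. Angle in rad: 0 = fully up (released, 43 deg above level), 0.75 = level, 0.95 = fully down on its stop (locked). Its level hinge axis is 50 mm above the bench. It stays where it is left (friction); 2 to 3 N at the toe moves it either way.
- spare_lever (a joint): Brake lever of the other slide, which is empty; same make, sizes and joint values as loaded_lever. The slides are fixed, 140 x 90 mm, seat 43 mm high, the hinge fork at the front 61 mm high; each slide's yaw varies by up to 0.15 rad.
- loaded_toe (a point): Centre of the rubber toe, moving with the lever, 88 mm from the hinge axis. Toe 28 mm long along the lever, 18 wide (along the hinge axis), 16 thick; bar behind it 12 wide, 8 thick. x: from toe to hinge, y: along the hinge axis (level), z: out of the toe's upper face. Centre 110 mm above the bench when up, 33 mm when down; free bench beneath and beside it.
- spare_toe (a point): Centre of the rubber toe of the empty slide's lever; same sizes and axes as loaded_toe. Beware: a tall cream hardness tester (0.74 m) stands right of both slides, about y = -0.21 to 0.03 m, from x = 0.40 m back, with its head overhanging; a tall green one stands on their left, beyond y = 0.36 m. Reach in between them; the strip in front, x under 0.40 m, holds only low things.
- gear: Loose steel spur gear, 60 mm across, 14 mm thick, lying flat on the round seat of the loaded slide; origin at the centre of its underside, 43 mm above the bench, 80 mm horizontally behind the hinge axis.

How it is judged:
On the way, in this order (a step that is already met when the one before it is completed fails the run):
1. the loaded slide's lever is pushed down to locked while the empty slide's is not yet released (value of joint loaded_lever above 0.78 rad and value of joint spare_lever above 0.17 rad), for 0.2 s.
2. the empty slide's lever is flicked up to released (value of joint spare_lever below 0.17 rad), for 0.2 s.
At the end, for the whole second after the job is handed in: The lever of the slide with the gear is down within 0.17 rad (10 deg) of its lower stop, the lever of the empty slide is up within 0.17 rad of its upper stop, and the gear lies within 15 mm of where it started (value of joint loaded_lever above 0.78 rad and value of joint spare_lever below 0.17 rad and distance of gear from where it was at the start of the episode below 0.015 m); the robot touches nothing.
It fails at once if the gear is knocked off its place (more than 30 mm) (distance of gear from where it was at the start of the episode above 0.03 m).
It also fails if it takes over 48 s, if anything falls off the work surface, if the arm or the gripper's body presses on something with over 40 N, if the wrist force passes 120 N, or if a joint passes its speed limit or range.

## Robot

A 7-joint arm with a two-finger parallel gripper is mounted at the origin on a cart in front of the work surface, level with it; the furniture and walls round the work are solid. World frame = base frame: x ahead of the robot, y to its left, z up, the work surface at z = 0. Lengths are in m, angles in rad, forces in N, time in s.
With the tool pointing down it reaches from about 0.425 to 1.025 m from the base axis. Payload 3.6 kg.
Tool frame: the origin (TCP) lies on the centre line of the jaws, within the pads' length; the fingertips stand 19 mm ahead of it and the grasp point (between the pads) is the TCP; z points along the fingers, y is the direction in which the jaws open and shut (so a half turn about z gives the same grasp; the last joint's range is limited). The gripper opens to 85 mm and grips with 20 to 120 N. Pads are 22 mm wide; open, the fingers measure 114 mm over their backs; the gripper's body (76 mm by 85 mm) begins 54 mm behind the grasp point. The pads swing forward as they close: fully open they stand 13 mm farther back than shut.
Start: joints at [1.024, 0.591, 0.048, 1.609, -0.033, 0.943, -0.034], TCP at [0.318, -0.652, 0.25] pointing down, gripper open.
Joint ranges: [-2.69, 2.69], [-0.47, 2.24], [-1.27, 1.36], [0.19, 2.51], [-1.53, 4.68], [0.08, 2.07], [-3.09, 3.09]. Speed limits (rad/s): [2.57, 2.57, 3.14, 3.14, 3.14, 3.14, 3.14].

## Interface

Orientations are given as [roll, pitch, yaw] about the fixed x, y, z axes, in that order (R = Rz(yaw) Ry(pitch) Rx(roll)).
In Python, from plant import observe, get_image, camera_model, hand_in gives the robot as it stands.
- The arm moves only by the tool send_rows, never from a script. Its argument "commands" is a list of rows, each a list of 3 entries, a list of its own where there are three numbers: the shift along the world's x, y, z as a fraction of full scale, then the turn about the world's z as a fraction of full scale, then the closure, from 0 (fully open) to 1 (shut). In form: [[[x, y, z], twist, jaw], ...]. A call has 1 to 12 rows; each row is the pose to reach, as a shift and turn from the pose commanded when the call began, turning the shorter way round; what a row does not reach only later rows make up. Full scale, the value 1, is 200 mm for a shift and pi rad for a turn. A row lasts 1/10 s, in which the tool goes at most 50 mm and 8.59 degrees, less where a joint would pass 70% of its speed; a pose out of reach is approached as far as the arm can. A call with a number of a shift or a turn outside -1 to 1 is refused whole. A call with a gripper value outside its range is refused whole. The fingers move at their own pace and stop on an object; "grip_force" is the grip in N (left out, the last holds). Time passes only in rows, so rows that repeat a pose let the fingers close. It gives the time, the measured TCP pose, the force and the opening at its end, in the units of the state.
- observe(): the state, without advancing time (a new reading comes with each control period).
- get_image(name): name is "scene" or "side" or "wrist"; returns the picture (384x512x3 uint8, red, green, blue); there is no depth.
- camera_model(name): a dict with "fx", "fy", "cx", "cy" (pixels), "R" (3x3) and "t" (3): a world point X has camera coordinates R X + t; the wrist camera has in their place "tool_from_camera" (4x4, takes a point from camera to tool coordinates, whose origin is the TCP and whose axes are the flange's). Camera axes: x right, y down, z forward; pixel columns grow to the right and rows downward; lengths in m; the calibration is good to about 2 mm. A picture is of the moment at which its call begins: read the wrist's pose just before it. camera_model takes no time and is no camera call.
- hand_in(): hands the job in, once; it reports no verdict.
The state is a dict: "time_s": time; "joint_pos": joint angles; "qvel": joint speeds; "joint_torque": joint torques, N m; "eef_pos": TCP position; "tcp_rot": TCP orientation; "ft_force": force on the tool from outside, world axes, zero at the start; "torque": the same for the moment, N m; "finger_gap": finger opening in m.
Only numpy, scipy, OpenCV 4.12 (cv2) and the standard library are available. Lean on these libraries where they do the work, as an engineer would, in place of code of your own. Each camera call takes 0.05 s, during which the arm holds its last target. There are 200 camera calls.

## Working session

There is one attempt and no reset: what is moved stays moved. The work goes in short steps, Python scripts to look and compute and a tool call to move; the robot and the scene stay as the last step left them, time stands still between calls to the robot, and variables do not carry over. Pictures are saved under pics/ and viewed, about 8 in all and at most 12, crops included, and the job is handed in when it is done.

Besides the shell and the picture viewer there is one more tool, called after "Request:" by a JSON object that holds its "api" and its "payload". send_rows: Moves the arm, as the interface text tells. Shift numbers are shares of 200 mm and turn numbers shares of pi rad, none past 1 either way. Its arguments: {"type":"object","properties":{"commands":{"type":"array"},"grip_force":{"type":"number"}},"required":["commands"]}

```bash
mkdir -p pics
python3 - <<'E'
from plant import *
import cv2
s=observe();print(s)
for n in("scene","side"):
    cv2.imwrite(f"pics/{n}0.png",get_image(n)[:,:,::-1]);print(n,camera_model(n))
print(camera_model("wrist"))
E
```

```text
{'time_s': 0.0, 'joint_pos': array([ 1.02348842,  0.59211847,  0.04828589,  1.60981749, -0.0333021 ,
        0.94270118, -0.0337366 ]), 'qvel': array([-3.98575095e-04,  4.32166693e-04, -1.08963936e-03,  1.54694857e-04,
        1.80926825e-03,  7.35775856e-04,  9.53050724e-05]), 'joint_torque': array([-3.30787389e-04, -5.48696852e+01,  1.54676948e+00, -1.98124695e+01,
        9.41161910e-03,  8.94206663e-03,  9.57132357e-06]), 'eef_pos': array([ 0.3175082 , -0.65090864,  0.24914281]), 'tcp_rot': array([-3.13935571e+00,  1.16921906e-04,  4.53862462e-01]), 'ft_force': array([-0.59363904, -0.95241805,  0.74942565]), 'torque': array([0.00332838, 0.01111544, 0.02585538]), 'finger_gap': 0.08538533505015512}
scene {'fx': 451.37870218468873, 'fy': 451.37870218468873, 'cx': 255.17371985887195, 'cy': 196.15161213767772, 'R': array([[ 7.18744425e-01, -6.95274356e-01,  1.42087651e-04],
       [-6.11812842e-01, -6.32562593e-01, -4.74920637e-01],
       [ 3.30290020e-01,  3.41259629e-01, -8.80028618e-01]]), 't': array([-0.27919864,  0.51754967,  0.71175044])}
side {'fx': 423.4052003592664, 'fy': 423.4052003592664, 'cx': 258.38902699852525, 'cy': 191.59424252221962, 'R': array([[-0.01412371, -0.99973169, -0.01835935],
       [-0.55392912,  0.02310918, -0.83224305],
       [ 0.83244402, -0.00158457, -0.55410688]]), 't': array([0.20199392, 0.41139369, 0.42279261])}
{'fx': 341.3038535605796, 'fy': 341.3038535605796, 'cx': 253.82678271842053, 'cy': 185.22758027274563, 'tool_from_camera': array([[ 4.19222720e-04, -9.46130363e-01, -3.23785670e-01,
         8.34245322e-02],
       [ 9.99999907e-01,  3.62311146e-04,  2.36048446e-04,
         5.43390006e-04],
       [-1.06021445e-04, -3.23785739e-01,  9.46130427e-01,
        -1.23808165e-01],
       [ 0.00000000e+00,  0.00000000e+00,  0.00000000e+00,
         1.00000000e+00]])}
```

View pics/scene0.png

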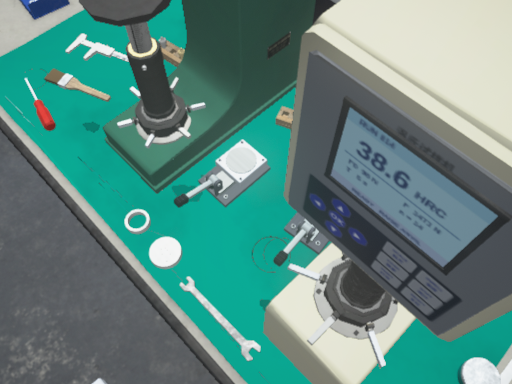

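View pics/side0.png

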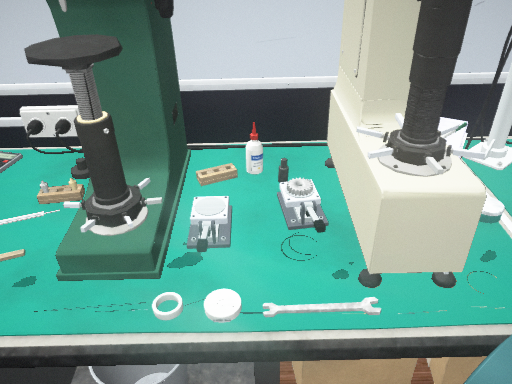

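The scene view shows the toe of the empty slide near (181,200) and the loaded toe near (281,258). In the side view they are near (202,243) and (319,225), with the gear on the right slide at (299,187). Next I triangulate them.

```bash
cat > h.py <<'E'
import cv2,numpy as np
from plant import *
def P(n):
    m=camera_model(n);K=np.array([[m['fx'],0,m['cx']],[0,m['fy'],m['cy']],[0,0,1]])
    return K@np.c_[m['R'],m['t']]
def tri(a,b,na="scene",nb="side"):
    X=cv2.triangulatePoints(P(na),P(nb),np.float64(a).reshape(2,1),np.float64(b).reshape(2,1));return (X[:3]/X[3]).ravel()
def onz(n,p,z):
    M=P(n);A=M[:,[0,1,3]].copy();A[:,2]+=M[:,2]*z
    q=np.linalg.solve(A,[p[0],p[1],1]);return q[:2]/q[2]
def dark(im,c,r=16,th=60):
    g=im.max(2);x,y=c;m=np.zeros_like(g);m[y-r:y+r,x-r:x+r]=(g[y-r:y+r,x-r:x+r]<th)
    n,l,s,ce=cv2.connectedComponentsWithStats(m)
    return [(tuple(ce[i].round(1)),s[i,:5].tolist()) for i in range(1,n) if s[i,4]>15]
E
python3 - <<'E'
from h import *
a=cv2.imread("pics/scene0.png");b=cv2.imread("pics/side0.png")
for c in((181,200),(281,258)):print("scene",dark(a,c))
for c in((202,243),(319,225)):print("side",dark(b,c))
A=cv2.resize(a[130:280,160:340],None,fx=4,fy=4,interpolation=2)[:,:720]
B=cv2.resize(b[170:260,180:335],None,fx=5,fy=5,interpolation=2)
cv2.imwrite("pics/ca.png",A);cv2.imwrite("pics/cb.png",B)
E
```

```text
scene []
scene []
side []
side []
```

View pics/ca.png

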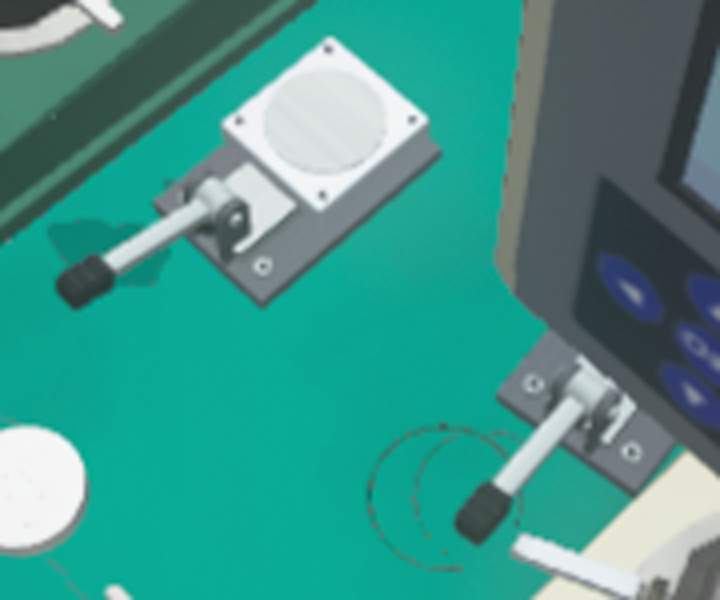

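View pics/cb.png

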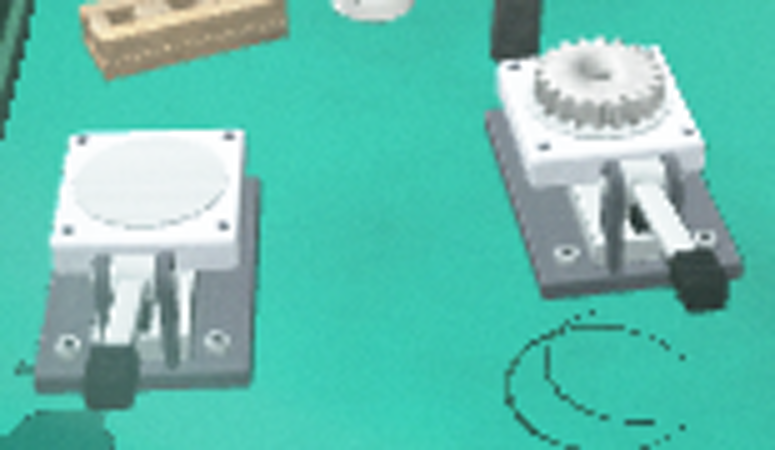

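The enlargements put the empty toe at scene (181,200.2) and side (202.2,245.4), and the loaded toe at scene (280.8,258.2) and side (319.8,226.2). Both levers are above level.

Run:
```python
from h import *
np.set_printoptions(precision=4,suppress=True)
for n,a,b in(("spare",(181,200.2),(202.2,245.4)),("loaded",(280.8,258.2),(319.8,226.2))):
    X=tri(a,b);print(n,X,"reproj",[(p:=P(c)@np.r_[X,1],p[:2]/p[2])[1] for c in("scene","side")])
print("seat spare", onz("side",(180+147/5,170+183/5),.043), onz("scene",(160+325/4,130+122/4),.043))
print("gear top", onz("side",(300,170+77/5),.057))
for nm,pts in(("spare",[(80,140),(228,136),(222,226),(67,230)]),("loaded",[(514,67),(687,131),(543,147)])):
    print(nm,[onz("side",(180+u/5,170+v/5),.043) for u,v in pts])
a=[cv2.imread(f"pics/{n}0.png") for n in("scene","side")]
print(a[0][200,181],a[0][258,281],a[1][245,202])
```

```text
spare [0.469  0.2969 0.0726] reproj [array([181.0452, 200.3093]), array([202.0754, 245.3207])]
loaded [0.5274 0.0738 0.0644] reproj [array([280.8324, 258.3023]), array([319.6965, 226.1434])]
seat spare [0.6314 0.2993] [0.633  0.2965]
gear top [0.6865 0.0967]
spare [array([0.6659, 0.3323]), array([0.6664, 0.2657]), array([0.5988, 0.2648]), array([0.5986, 0.3305])]
loaded [array([0.7185, 0.1336]), array([0.6619, 0.0595]), array([0.652 , 0.1249])]
[67 70 57] [73 77 63] [105 110  79]
```

Request:
{"api": "send_rows", "payload": {"commands": [[[-0.25,0.75,0.75],0.57,0],[[-0.25,0.75,0.75],0.57,0],[[-0.25,0.75,0.75],0.57,0],[[-0.25,0.75,0.75],0.57,0],[[-0.25,0.75,0.75],0.57,0],[[-0.25,0.75,0.75],0.57,0],[[-0.25,0.75,0.75],0.57,0],[[-0.25,0.75,0.75],0.57,0],[[-0.25,0.75,0.75],0.57,0],[[-0.25,0.75,0.75],0.57,0],[[-0.25,0.75,0.75],0.57,0],[[-0.25,0.75,0.75],0.57,0]]}}

```text
time_s: 1.3
eef_pos: [0.2675, -0.5013, 0.3997]
tcp_rot: [3.141, -0.001, 2.25]
ft_force: [-0.3, 0.3, -0.2]
finger_gap: 0.0855
```

Request:
{"api": "send_rows", "payload": {"commands": [[[-0.1,0.6,0],0.28,0],[[-0.1,0.6,0],0.28,0],[[-0.1,0.6,0],0.28,0],[[-0.1,0.6,0],0.28,0],[[-0.1,0.6,0],0.28,0],[[-0.1,0.6,0],0.28,0],[[-0.1,0.6,0],0.28,0]]}}

```text
time_s: 2.0
eef_pos: [0.2475, -0.3813, 0.4]
tcp_rot: [3.141, -0.0, 3.124]
ft_force: [0.6, 0.9, 0.2]
finger_gap: 0.0859
```

```bash
python3 -c "
from plant import *
s=observe();print(s['joint_pos'].round(3),s['eef_pos'].round(3),s['tcp_rot'].round(3),s['ft_force'].round(1))
import cv2
cv2.imwrite('pics/s1.png',get_image('side')[:,:,::-1])"
```

```text
[ 1.306  0.095 -0.443  1.99   0.046  1.067  2.395] [ 0.247 -0.381  0.4  ] [ 3.141 -0.     3.124] [0.6 0.9 0.2]
```

View pics/s1.png

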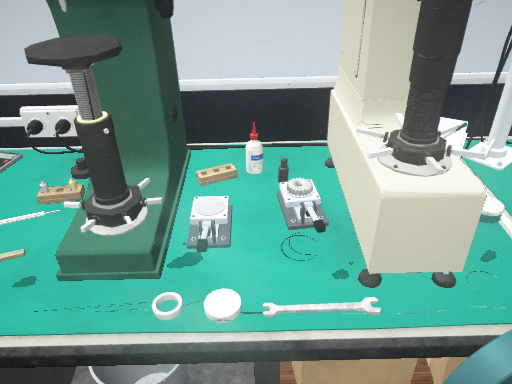

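The view is still clear, with the arm not in frame. I keep the tool drawn in close to the base for the pass.

Request:
{"api": "send_rows", "payload": {"commands": [[[0.1,0.25,0],0,0],[[0.2,0.5,0],0,0],[[0.25,0.75,0],0,0],[[0.3,0.9,0],0,0],[[0.3,0.9,0],0,0],[[0.3,0.9,0],0,0],[[0.3,0.9,0],0,0]]}}

```text
time_s: 2.75
eef_pos: [0.3075, -0.2028, 0.4002]
tcp_rot: [-3.142, -0.0, 3.121]
ft_force: [-0.6, -0.9, 0.2]
finger_gap: 0.0852
```

```bash
python3 -c "
from plant import *
s=observe();print(s['joint_pos'].round(3),s['eef_pos'].round(3),s['tcp_rot'].round(3),s['ft_force'].round(1))"
```

```text
[ 1.122 -0.05  -0.62   2.125 -0.033  1.057  2.068] [ 0.307 -0.203  0.4  ] [-3.142 -0.     3.121] [-0.6 -0.9  0.2]
```

Request:
{"api": "send_rows", "payload": {"commands": [[[0.03,0.25,0],0,0],[[0.06,0.5,0],0,0],[[0.09,0.75,0],0,0],[[0.1,1.0,0],0,0],[[0.1,1.0,0],0,0],[[0.1,1.0,0],0,0]]}}

```text
time_s: 3.35
eef_pos: [0.3281, -0.0022, 0.4005]
tcp_rot: [-3.141, 0.0, 3.124]
ft_force: [0.3, -0.5, 0.8]
finger_gap: 0.0853
```

Request:
{"api": "send_rows", "payload": {"commands": [[[0,0.25,0],0,0],[[0,0.5,0],0,0],[[0,0.65,0],0,0],[[0,0.65,0],0,0],[[0,0.65,0],0,0]]}}

```text
time_s: 3.85
eef_pos: [0.3286, 0.1264, 0.4003]
tcp_rot: [3.141, -0.0, 3.121]
ft_force: [0.2, 0.0, -0.6]
finger_gap: 0.0853
```

```bash
python3 -c "
from plant import *
s=observe();print(s['joint_pos'].round(3),s['eef_pos'].round(3),s['tcp_rot'].round(3),s['ft_force'].round(1))
import cv2
cv2.imwrite('pics/s2.png',get_image('side')[:,:,::-1])"
```

```text
[ 0.892 -0.151 -1.196  2.136 -0.161  1.067  1.329] [0.329 0.126 0.4  ] [ 3.141 -0.     3.121] [ 0.2  0.  -0.6]
```

View pics/s2.png

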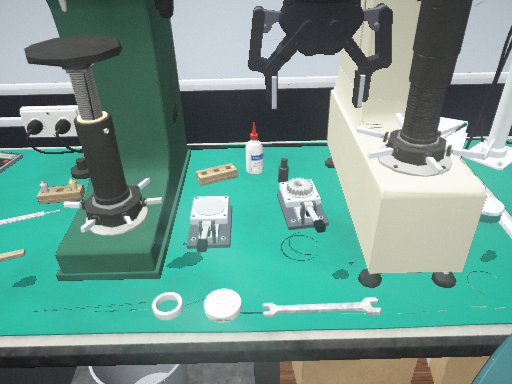

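The gripper is past the tester and hangs at the top of the view, with everything else unchanged. j3 is near its limit, so I move out and down on the left side, then check the joints.

Request:
{"api": "send_rows", "payload": {"commands": [[[0.1,0.1,-0.2],0,0],[[0.2,0.2,-0.4],0,0],[[0.3,0.3,-0.6],0,0],[[0.3,0.3,-0.8],0,0],[[0.3,0.3,-0.9],0,0],[[0.3,0.3,-0.9],0,0]]}}

```text
time_s: 4.5
eef_pos: [0.3857, 0.1854, 0.2144]
tcp_rot: [-3.137, -0.013, 3.124]
ft_force: [-0.1, -2.0, 0.5]
finger_gap: 0.0855
```

```bash
python3 -c "
from plant import *
s=observe();print(s['joint_pos'].round(3),s['eef_pos'].round(3),s['tcp_rot'].round(3),s['ft_force'].round(1))
import cv2
cv2.imwrite('pics/c3.png',get_image('scene')[:,:,::-1])"
```

```text
[ 0.237  0.443 -1.012  2.248  0.559  0.742  0.389] [0.386 0.185 0.214] [-3.137 -0.013  3.124] [-0.1 -2.   0.5]
```

View pics/c3.png

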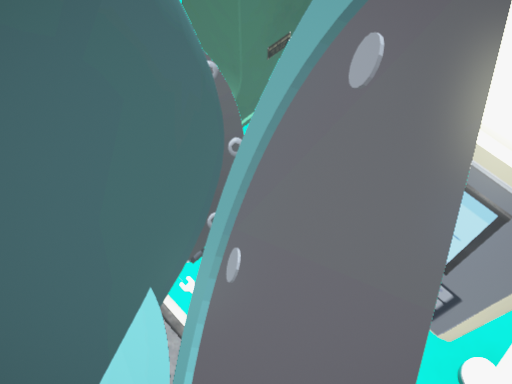

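The scene camera is now blocked by the arm, so I rely on the side and wrist views from here. The joints are in good shape.

Request:
{"api": "send_rows", "payload": {"commands": [[[0.2,-0.08,-0.1],0,0],[[0.4,-0.15,-0.2],0,0],[[0.55,-0.22,-0.3],0,0],[[0.69,-0.3,-0.35],0,0],[[0.69,-0.3,-0.42],0,0],[[0.69,-0.3,-0.42],0,0],[[0.69,-0.3,-0.42],0,0]]}}

```text
time_s: 5.25
eef_pos: [0.5257, 0.1276, 0.1381]
tcp_rot: [-3.141, 0.002, 3.123]
ft_force: [-0.6, -0.1, 0.4]
finger_gap: 0.0853
```

```bash
python3 -c "
from plant import *
import numpy as np
s=observe();print(s['joint_pos'].round(3),s['eef_pos'].round(3),s['tcp_rot'].round(3),s['ft_force'].round(1))
import cv2
a=get_image('side')[:,:,::-1];s=observe();print(s['eef_pos'])
b=get_image('wrist')[:,:,::-1]
cv2.imwrite('pics/s4.png',np.vstack([cv2.resize(a[60:260,140:396],(512,400)),b[:200]])); cv2.imwrite('pics/w4.png',b)
cv2.imwrite('pics/m4.png',np.hstack([cv2.resize(a[130:260,170:360],(400,274)),cv2.resize(b,(400,300))[:274]]))"
```

```text
[ 0.274  0.667 -0.841  2.083  0.765  0.73   0.485] [0.526 0.128 0.138] [-3.141e+00  2.000e-03  3.123e+00] [-0.6 -0.1  0.4]
[0.52557999 0.12826682 0.13814793]
```

View pics/m4.png

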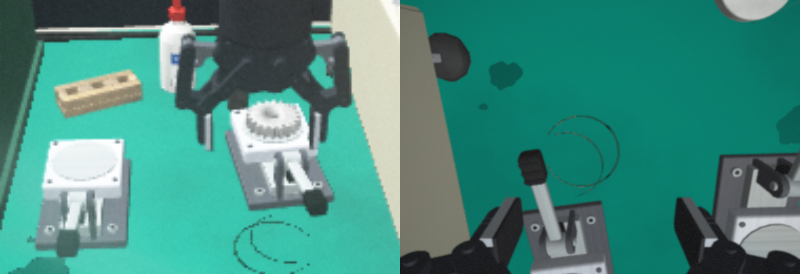

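```bash
cat >> h.py <<'E'
from scipy.spatial.transform import Rotation as Ro
def wrist(pos,rot,X):
    m=camera_model("wrist");T=m['tool_from_camera'];R=Ro.from_euler('xyz',rot).as_matrix()
    x=T[:3,:3].T@(R.T@(np.array(X)-pos)-T[:3,3]);return np.r_[m['fx']*x[0]/x[2]+m['cx'],m['fy']*x[1]/x[2]+m['cy']].round(1)
def wray(pos,rot,p,z):
    m=camera_model("wrist");T=m['tool_from_camera'];R=Ro.from_euler('xyz',rot).as_matrix()
    d=R@T[:3,:3]@[(p[0]-m['cx'])/m['fx'],(p[1]-m['cy'])/m['fy'],1];o=R@T[:3,3]+pos
    return o+d*(z-o[2])/d[2]
E
python3 - <<'E'
from h import *
p=np.array([.5256,.1283,.1381]);r=[-3.141,.002,3.123]
R=Ro.from_euler('xyz',r).as_matrix()
print("toe",wrist(p,r,[.5274,.0738,.0644]))
for z in(.006,.019):
    for y in(-.0427,-.057): print("tip",z,y,wrist(p,r,p+R@[0,y,z]))
print("toe ray",wray(p,r,(168,211),.064))
a=dark(cv2.imread("pics/w4.png"),(168,205),30,75);print(a)
E
python3 -c "
import cv2;b=cv2.imread('pics/w4.png')[140:384,60:260];cv2.imwrite('pics/w4c.png',cv2.resize(b,None,fx=3,fy=2.4))"
```

```text
toe [168.1 212.7]
tip 0.006 -0.0427 [157.6 268.8]
tip 0.006 -0.057 [125.  268.8]
tip 0.019 -0.0427 [164.9 253.6]
tip 0.019 -0.057 [134.8 253.6]
toe ray [0.52640746 0.07374985 0.064     ]
[((np.float64(169.6), np.float64(213.2)), [151, 191, 38, 44, 1314])]
```

View pics/w4c.png

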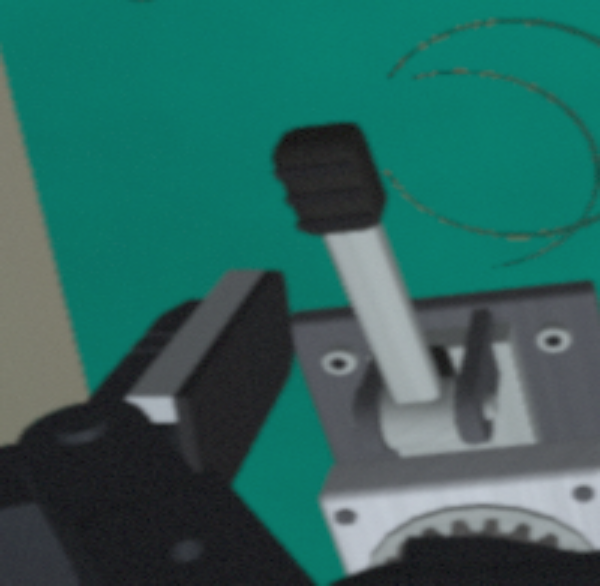

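The toe estimate is confirmed: predicted (168,213), seen at (169.6,213.2). The right pad tip is at about (148,253), just beside and behind the toe. I shift 6 mm in -y and push down in stages.

Request:
{"api": "send_rows", "payload": {"commands": [[[0,-0.03,0],0,0],[[0,-0.03,-0.1],0,0],[[0,-0.03,-0.2],0,0],[[0,-0.03,-0.26],0,0],[[0,-0.03,-0.3],0,0],[[0,-0.03,-0.33],0,0],[[0,-0.03,-0.33],0,0]]}}

```text
time_s: 6.05
eef_pos: [0.5257, 0.1225, 0.07]
tcp_rot: [3.142, -0.0, 3.125]
ft_force: [0.5, -0.2, -0.2]
finger_gap: 0.0853
```

Request:
{"api": "send_rows", "payload": {"commands": [[[0,0,-0.02],0,0],[[0,0,-0.04],0,0],[[0,0,-0.06],0,0],[[0,0,-0.06],0,0]]}}

```text
time_s: 6.45
eef_pos: [0.5259, 0.1225, 0.058]
tcp_rot: [3.141, 0.0, 3.125]
ft_force: [0.1, -0.7, 0.6]
finger_gap: 0.0853
```

```bash
python3 -c "
from plant import *
import numpy as np,cv2
s=observe();print(s['eef_pos'].round(4),s['tcp_rot'].round(3),s['ft_force'].round(1))
a=get_image('side')[:,:,::-1]; b=get_image('wrist')[:,:,::-1]
cv2.imwrite('pics/m5.png',np.hstack([cv2.resize(a[130:260,170:360],(400,274)),cv2.resize(b[100:384,40:424],(400,296))[:274]]))"
```

```text
[0.5259 0.1225 0.058 ] [3.141 0.    3.125] [ 0.1 -0.7  0.6]
```

View pics/m5.png

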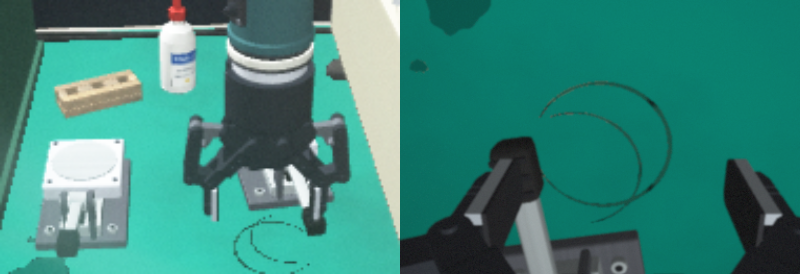

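The right pad now covers part of the toe, and almost no force shows yet. I keep pressing and watch the force.

Request:
{"api": "send_rows", "payload": {"commands": [[[0,0,-0.015],0,0],[[0,0,-0.03],0,0],[[0,0,-0.03],0,0]]}}

```text
time_s: 6.85
eef_pos: [0.5262, 0.1224, 0.0521]
tcp_rot: [3.141, 0.0, 3.124]
ft_force: [0.3, -0.2, -0.4]
finger_gap: 0.0856
```

Run:
```python
from h import *
s=observe();print(s['eef_pos'].round(4),s['ft_force'].round(1))
p=np.array([.5259,.1225,.058]);r=[3.141,0,3.125]
for z in (.064,.05,.04,.033):print(z,wrist(p,r,[.527,.074,z]))
```

```text
[0.5262 0.1224 0.0521] [ 0.3 -0.2 -0.4]
0.064 [135.9 289.3]
0.05 [146.2 270.1]
0.04 [152.5 258.3]
0.033 [156.4 250.8]
```

At TCP z 0.058 the toe was at about z 0.040, so it is going down. I continue to the stop.

Request:
{"api": "send_rows", "payload": {"commands": [[[0,0,-0.01],0,0],[[0,0,-0.02],0,0],[[0,0,-0.02],0,0]]}}

```text
time_s: 7.15
eef_pos: [0.526, 0.1224, 0.0481]
tcp_rot: [3.142, 0.0, 3.124]
ft_force: [0.2, 0.3, 0.9]
finger_gap: 0.0857
```

Run:
```python
from h import *
s=observe();p=s['eef_pos'];r=s['tcp_rot'];print(p.round(4),s['ft_force'].round(1))
b=get_image('wrist')[:,:,::-1];cv2.imwrite('pics/w6.png',b)
print([ (z,wrist(p,r,[.527,.074,z])) for z in (.04,.033)])
print(dark(b,(154,252),32,75))
```

```text
[0.526  0.1224 0.0481] [0.2 0.3 0.9]
[(0.04, array([146.5, 269.8])), (0.033, array([150.9, 261.4]))]
[((np.float64(153.9), np.float64(259.8)), [127, 233, 52, 51, 1957]), ((np.float64(123.8), np.float64(267.9)), [122, 265, 6, 9, 35])]
```

Request:
{"api": "send_rows", "payload": {"commands": [[[0,0,-0.01],0,0],[[0,0,-0.015],0,0],[[0,0,-0.015],0,0]]}}

```text
time_s: 7.5
eef_pos: [0.5259, 0.1224, 0.0465]
tcp_rot: [-3.14, 0.001, 3.124]
ft_force: [-1.7, -0.4, 11.4]
finger_gap: 0.0853
```

The stop is reached at 11 N. I lift clear, check the lever and go over to the spare one with the jaws half closed.

Request:
{"api": "send_rows", "payload": {"commands": [[[0,0,0.2],0,0],[[0,0,0.4],0,0],[[0,0,0.5],0,0],[[0,0,0.5],0,0.5],[[-0.08,0.2,0.5],0,0.5],[[-0.16,0.4,0.5],0,0.5],[[-0.24,0.6,0.5],0,0.5],[[-0.28,0.8,0.5],0,0.5],[[-0.28,0.8,0.5],0,0.5],[[-0.28,0.8,0.5],0,0.5]]}}

```text
time_s: 8.5
eef_pos: [0.4687, 0.2829, 0.1442]
tcp_rot: [-3.14, -0.002, 3.127]
ft_force: [-0.1, -0.3, 0.3]
finger_gap: 0.0424
```

Run:
```python
from h import *
s=observe();p=s['eef_pos'];r=s['tcp_rot'];print(s['joint_pos'].round(2),p.round(4),r.round(3),s['ft_force'].round(1),s['finger_gap'])
a=get_image('side')[:,:,::-1];p=observe()['eef_pos'];b=get_image('wrist')[:,:,::-1];cv2.imwrite('pics/w7.png',b)
cv2.imwrite('pics/m7.png',np.hstack([cv2.resize(a[130:260,170:360],(400,300)),cv2.resize(b,(400,300))]))
e=wrist(p,r,[.469,.297,.073]);print(e)
print(dark(b,tuple(int(v) for v in e),40,75))
print("loaded toe",[wrist(p,r,[.527,.074,z]) for z in (.064,.033)])
```

```text
[-0.03  0.66 -0.84  2.06  0.74  0.75  0.21] [0.4687 0.2829 0.1442] [-3.140e+00 -2.000e-03  3.127e+00] [-0.1 -0.3  0.3] 0.04239379094028902
[280.2 210.1]
[((np.float64(282.0), np.float64(211.1)), [268, 189, 30, 45, 1246]), ((np.float64(303.5), np.float64(245.0)), [300, 240, 9, 10, 64])]
loaded toe [array([-39.3, 285.3]), array([ -7.3, 261.7])]
```

View pics/m7.png

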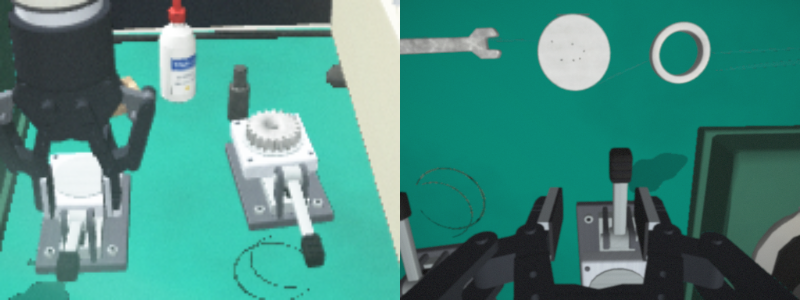

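The loaded lever is down and the gear is in place. The spare toe is at wrist pixel (282,211) against a predicted (280,210), so y is about 0.298. I descend and grip the toe.

Request:
{"api": "send_rows", "payload": {"commands": [[[0,0.04,0],0,0.6],[[0,0.075,0],0,0.6],[[0,0.075,-0.1],0,0.6],[[0,0.075,-0.2],0,0.6],[[0,0.075,-0.28],0,0.6],[[0,0.075,-0.34],0,0.6],[[0,0.075,-0.34],0,0.6]]}}

```text
time_s: 9.3
eef_pos: [0.4694, 0.2967, 0.076]
tcp_rot: [-3.14, -0.002, 3.124]
ft_force: [-0.2, 0.3, 0.4]
finger_gap: 0.034
```

Request:
{"api": "send_rows", "payload": {"commands": [[[0,0,0],0,1],[[0,0,0],0,1],[[0,0,0],0,1],[[0,0,0],0,1],[[0,0,0],0,1],[[0,0,0],0,1],[[0,0,0],0,1]], "grip_force": 25}}

```text
time_s: 10.0
eef_pos: [0.4701, 0.2984, 0.0779]
tcp_rot: [3.14, 0.001, 3.125]
ft_force: [-1.2, 2.9, 1.0]
finger_gap: 0.0175
```

The toe is held at a 17.5 mm gap. Now I lift it along the arc.

Request:
{"api": "send_rows", "payload": {"commands": [[[0.012,0,0.033],0,1],[[0.025,0,0.065],0,1],[[0.04,0,0.095],0,1],[[0.058,0,0.125],0,1],[[0.08,0,0.155],0,1],[[0.1,0,0.18],0,1],[[0.1,0,0.18],0,1],[[0.1,0,0.18],0,1]]}}

```text
time_s: 10.8
eef_pos: [0.4897, 0.2985, 0.1138]
tcp_rot: [3.139, 0.0, 3.124]
ft_force: [-1.1, 5.1, 0.6]
finger_gap: 0.0177
```

Request:
{"api": "send_rows", "payload": {"commands": [[[0.01,0,0.015],0,1],[[0.01,0,0.015],0,1],[[0.01,0,0.015],0,1]]}}

```text
time_s: 11.1
eef_pos: [0.4919, 0.2985, 0.1164]
tcp_rot: [3.139, 0.0, 3.125]
ft_force: [-0.9, 5.9, -3.4]
finger_gap: 0.0175
```

Request:
{"api": "send_rows", "payload": {"commands": [[[0.01,0,0.015],0,1],[[0.01,0,0.015],0,1],[[0.01,0,0.015],0,1]]}}

```text
time_s: 11.4
eef_pos: [0.4938, 0.2985, 0.1187]
tcp_rot: [3.139, -0.0, 3.125]
ft_force: [0.1, 7.2, -7.5]
finger_gap: 0.0174
```

Request:
{"api": "send_rows", "payload": {"commands": [[[0,0,0],0,0.6],[[0,0,0],0,0.6],[[0,0,0],0,0.6],[[0,0,0],0,0.6],[[-0.05,0,0.15],0,0.6],[[-0.1,-0.05,0.3],0,0.6],[[-0.2,-0.15,0.45],0,0.6],[[-0.2,-0.15,0.45],0,0.6],[[-0.2,-0.15,0.45],0,0.6]]}}

```text
time_s: 12.3
eef_pos: [0.4542, 0.2667, 0.2098]
tcp_rot: [-3.141, 0.002, 3.123]
ft_force: [-0.1, -0.5, -0.1]
finger_gap: 0.0342
```

Run:
```python
from h import *
s=observe();p=s['eef_pos'];r=s['tcp_rot'];print(p.round(4),s['ft_force'].round(1),s['finger_gap'])
b=get_image('wrist')[:,:,::-1];a=get_image('side')[:,:,::-1]
cv2.imwrite('pics/m8.png',np.hstack([cv2.resize(a[130:260,170:360],(400,300)),cv2.resize(b,(400,300))]))
h=np.array([.553,.298,.05])
for q in (0,.1,.17,.5):
    t=.75-q; X=h+[-.088*np.cos(t),0,.088*np.sin(t)];print(q,wrist(p,r,X))
e=wrist(p,r,[.489,.298,.11]);print(dark(b,(int(e[0]),int(e[1])),40,75))
```

```text
[0.4542 0.2667 0.2098] [-0.1 -0.5 -0.1] 0.034232832856829924
0 [298.2 237.5]
0.1 [297.3 226.4]
0.17 [296.6 219.2]
0.5 [293.1 192.6]
[((np.float64(302.2), np.float64(251.8)), [258, 226, 75, 52, 1365]), ((np.float64(275.6), np.float64(255.5)), [272, 242, 9, 27, 151])]
```

View pics/m8.png

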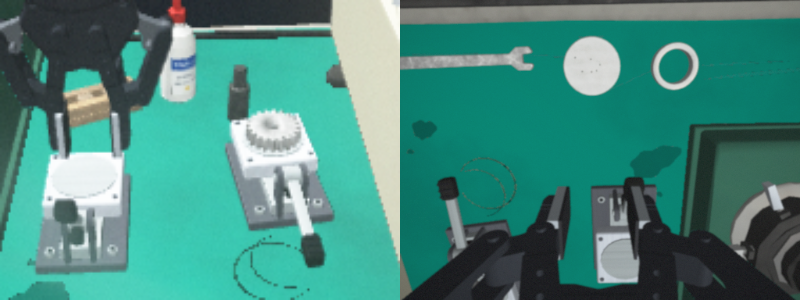

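The last view shows the spare toe at wrist (297,236), where fully up is predicted at (298,237.5). The loaded lever is down and the gear is on its seat. I do one numeric check on the side view and hand in.

Run:
```python
from h import *
def side(X): p=P("side")@np.r_[X,1];return (p[:2]/p[2]).round(1)
for q in(0,.17):t=.75-q;print("spare",q,side([.553-.088*np.cos(t),.298,.05+.088*np.sin(t)]),"seen 201,221")
u=np.array([np.cos(.144),np.sin(.144)]);h=np.array([.5274,.0738])+.087*u
for q in(.6,.78,.95):t=.75-q;print("loaded",q,side(np.r_[h-.088*np.cos(t)*u,.05+.088*np.sin(t)]),"seen 319,238")
a=cv2.imread("pics/side0.png");b=get_image("side")[:,:,::-1].copy()
g=lambda i:cv2.cvtColor(i[174:204,275:325],cv2.COLOR_BGR2GRAY).astype(np.float32)
print("gear shift px",cv2.phaseCorrelate(g(a),g(b)))
s=observe();print(s['eef_pos'].round(3),s['ft_force'].round(1),s['time_s'])
print(hand_in())
```

```text
spare 0 [200.6 222.5] seen 201,221
spare 0.17 [200.7 230.8] seen 201,221
loaded 0.6 [319.6 226.6] seen 319,238
loaded 0.78 [319.3 233.2] seen 319,238
loaded 0.95 [318.6 238.5] seen 319,238
gear shift px ((0.010772417454219863, 0.01812571381543826), 0.9861782129605611)
[0.454 0.267 0.208] [0.5 0.4 0.1] 12.45
the job is handed in; nothing more can be done
None
```

I pushed the loaded slide's lever down to its stop with the tip of the right finger; 11 N showed at the end. I then gripped the spare lever's toe, lifted it along its arc to the upper stop and let go. The job was handed in at about 12.5 s.

- **Loaded lever:** the toe was seen at side pixel (319,238); fully down predicts (318.6,238.5).
- **Spare lever:** the toe was seen at (201,221); fully up predicts (200.6,222.5). The wrist camera agreed within about 2 pixels.
- **Gear:** it shifted 0.02 pixels in the side view, so it did not move.
- **Contact:** the force reading was near zero, and the tool stood clear at about z = 0.21 m.

No final check failed or disagreed. The scene camera was blocked by the arm after the approach, so these checks use only the side and wrist views.

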